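Reset a flip-filter mount and hold its filter frame at dead centre

TASK

Turn the spring-loaded black reset knob of the flip-filter mount clockwise (seen from above) to its stop and let it go, so that it springs back home. Then take the amber filter frame by its red grip, swing it up from whichever side it lies on to the point where it stands upright and would fall neither way, and hold it there for inspection of the glass. Finish with the grip still pinched firmly between the fingers and the frame still at its balance point, and leave the other things on the bench where they are.

Things in the scene. Friction and masses are not known exactly. Their poses are not given: they have to be found in the camera images.
- flip_mount: Fixed aluminium base plate of the flip-filter mount, 180 x 110 x 16 mm. Origin: centre of its underside, on the worktop. Its x axis runs lengthwise, from the knob end to the flap end, z up. Knob axis at x = -50 mm, middle of the filter frame at x = +48 mm, both at y = 0.
- reset_knob (a joint): Angle of the spring-return knob, rad: 0 at rest, grows as it is turned clockwise seen from above, hard stop at 1.2. A spring always drives it back to 0 (0.024 N m at rest, 0.12 N m at the stop); let go, it returns in about half a second.
- knob_grip (a point): Point on the knob's vertical axis, 59 mm above the worktop, where to pinch it. The black knob is a bar 44 mm long and 12 mm thick, its sides free from 37 to 69 mm above the worktop, on a disc 42 mm across; below it a grey boss 60 mm across. The point's x axis lies along the bar, its y axis across the 12 mm thickness, z up; it turns with the knob.
- filter_flap (a joint): Angle of the filter frame, rad: 0 upright, which is its balance point; it lies at a stop at -1.05 or +1.05. Positive: its top leans to the mount's -y side. Within a second of the start it has dropped to one stop or the other. No friction to speak of: not held, it falls from the balance point.
- flap_hinge (a point): Middle of the hinge axis, 55 mm above the worktop; fixed, axes as the mount's, x along the hinge. Two grey bearing posts (10 mm thick in x, 26 mm in y, tops 66 mm above the worktop) stand 35 mm either way along x, two rubber-tipped stop pins (14 mm thick, tops 69 mm above the worktop) 46 mm either way along y.
- flap_grip (a point): Centre of the red grip on the filter frame: a barrel 18 mm in diameter, 24 mm long, parallel to the hinge, 105 mm from it; 160 mm above the worktop when upright, 107 mm at a stop. Pinched on its flat ends it can turn between the fingers. Below it a neck 14 mm wide, then the frame, 52 mm wide, 7 mm thick, its top edge 70 mm from the hinge. Flap 0.12 kg. x along the hinge, z from hinge to grip.
- weighing_bottle_1: Small glass weighing bottle with lid, 33 mm across, 55 mm high, a bystander. Origin: centre of its underside.
- weighing_bottle_2: A second such weighing bottle, a bystander.
- marker: White marker pen with a blue cap, 135 mm long, a bystander. Origin: centre of its underside.
- bench_timer: Round white and blue minute timer, 66 mm across, 51 mm high, a bystander. Origin: centre of its underside.
- erlenmeyer_c: Glass conical flask, 71 mm across, 115 mm high, a bystander. Origin: centre of its underside.
- tweezers: Steel tweezers, 131 mm long, lying flat, a bystander. Origin: centre of its underside.

How it is judged:
On the way, in this order (a step that is already met when the one before it is completed fails the run):
1. the reset knob is turned to its stop (within 0.12 rad) (value of joint reset_knob above 1.08 rad), for 0.1 s.
2. the knob is let go and back home (within 0.12 rad) (value of joint reset_knob below 0.12 rad and contact force between the fingers and reset_knob below 0.1 N), for 0.2 s.
3. the filter frame stands at its balance point, held by the fingers (value of joint filter_flap between -0.09 and 0.09 rad and contact force between the fingers and filter_flap above 2 N), for 0.3 s.
At the end, for the whole second after the job is handed in: The filter frame stands within 0.09 rad (5 degrees) of upright, its balance point, at rest (under 0.1 rad/s), gripped by the fingers with more than 2 N; the reset knob is back within 0.12 rad of its rest (all of step 3 and velocity of joint filter_flap between -0.1 and 0.1 rad/s and value of joint reset_knob below 0.12 rad); the arm keeps its last pose, push and grip.
It fails at once if a bystander is moved by more than 30 mm (distance of any of weighing_bottle_1, weighing_bottle_2, marker, bench_timer, erlenmeyer_c, tweezers from where it was at the start of the episode above 0.03 m).
It also fails if it takes over 51 s, if anything falls off the work surface, if the arm or the gripper's body presses on something with over 40 N, if the wrist force passes 120 N, or if a joint passes its speed limit or range.

ROBOT

A 7-joint arm with a two-finger parallel gripper is mounted at the origin on a cart in front of the work surface, level with it; the furniture and walls round the work are solid. World frame = base frame: x ahead of the robot, y to its left, z up, the work surface at z = 0. Lengths are in m, angles in rad, forces in N, time in s.
With the tool pointing down it reaches from about 0.4 to 0.85 m from the base axis. Payload 4.5 kg.
Tool frame: the origin (TCP) lies where the fingers leave the gripper's body, on its centre line; the fingertips stand 64 mm ahead of it and the grasp point (between the pads) lies 45 mm ahead of it; z points along the fingers, y is the line along which they close (so a half turn about z gives the same grasp; the last joint's range is limited). The gripper opens to 88 mm and grips with 3 to 60 N. Pads are 18 mm wide; open, the fingers measure 123 mm over their backs; the gripper's body (75 mm by 187 mm) begins 45 mm behind the grasp point.
Start: joints at [-1.219, 0.689, -0.195, 1.565, 0.157, 0.902, -0.215], TCP at [0.195, 0.594, 0.303] pointing down, gripper open.
Joint ranges: [-3.01, 3.01], [-0.46, 2.08], [-1.47, 1.51], [0.13, 2.56], [-1, 4.14], [0.04, 2.09], [-2.66, 2.66]. Speed limits (rad/s): [2.57, 2.57, 3.14, 3.14, 3.14, 3.14, 3.14].

INTERFACE

Orientations are given as a unit quaternion [x, y, z, w].
In Python, from plant import r gives the robot as it stands.
- The arm moves only by the tool play_rows, never from a script. Its arguments are lists of equal length, an entry for each row: "translation": the shift along the tool's x, y, z in m, a list of three; "delta_rot": the turn, a rotation vector about the tool's x, y, z in degrees, a list of three; "grip": the opening, from -1 (shut) to 1 (fully open). In form: {"translation": [[x, y, z], ...], "delta_rot": [[rx, ry, rz], ...], "grip": [grip, ...]}. A call has 1 to 20 rows; each row shifts and turns the commanded pose from where the row before left it, along the tool's axes as they then stand; what a row does not reach is not made up. A row lasts 1/8 s, in which the tool goes at most 62.5 mm and 10.7 degrees, less where a joint would pass 70% of its speed; a pose out of reach is approached as far as the arm can. A call with a gripper value outside its range is refused whole. The fingers move at their own pace and stop on an object; "squeeze" is the grip in N (left out, the last holds). Time passes only in rows, so rows that do not move let the fingers close. It gives the time, the measured TCP pose, the force, the opening and the grip force at its end, in the units of the state.
- r.get_state(): the state, without advancing time (a new reading comes with each control period).
- r.snapshot(name): name is "scene" or "top" or "wrist"; returns the picture (384x512x3 uint8, blue, green, red); there is no depth.
- r.get_calibration(name): a dict with "intrinsics" (3x3 intrinsics, pixels), "eye" and "rotation" of the camera in the world. Camera axes: x right, y up, looking along -z (the intrinsics and any distortion apply to the point x, -y, -z); pixel columns grow to the right and rows downward; lengths in m; the calibration is good to about 2 mm. The wrist camera is an equidistant fisheye: a pixel r from the principal point sees the ray r / f radians off the axis. A picture is of the moment at which its call begins: read the wrist's pose just before it. get_calibration takes no time and is no camera call; for the wrist camera it gives the pose at the moment of the call.
- r.finish_job(): hands the job in; it is judged then, once.
Trained networks look in the newest picture that a camera, given by its name, has taken for a name from the list of things; names that differ only in an ending like _2 or _b are one class to them, and where a whole thing is asked for, a point or a joint stands for the part that bears it (a point fixed in the world has none). Each returns a list of dicts, best first, with "confidence" (0 to 1); they miss things now and then, are a little off and sometimes report something else, mostly with a low value. They report only what shows in the picture. A call takes as long as a camera call.
- r.look_for(camera, target): "point" ([x, y, z] in m, in world coordinates, good to about 4 mm: the middle of the surface that is visible of it).
- r.silhouettes(camera, target): "pixels" (384x512 bool, what is visible of it).
The state is a dict: "clock": time; "q": joint angles; "qd": joint speeds; "joint_torque": joint torques, N m; "tool_pos": TCP position; "eef_rot": TCP orientation; "contact_force": force on the tool from outside, world axes, zero at the start; "moment": the same for the moment, N m; "opening": opening from 0.0 (shut) to 1.0 (fully open); "finger_force": force on a finger pad.
Only numpy, scipy, OpenCV 4.12 (cv2) and the standard library are available. Lean on these libraries where they do the work, as an engineer would, in place of code of your own. Each camera call takes 0.05 s, during which the arm holds its last target. There are 200 camera calls.

## Working session

There is one attempt and no reset: what is moved stays moved. The work goes in short steps, Python scripts to look and compute and a tool call to move; the robot and the scene stay as the last step left them, time stands still between calls to the robot, and variables do not carry over. Pictures are saved under pics/ and viewed, at most 10 in all, crops included, and the job is handed in when it is done.

Besides the shell and the picture viewer there is one more tool, called after "Emit:" as a command line: name --argument value ..., lists and objects as JSON in quotes. play_rows: Moves the arm, as the interface text tells. Its arguments: {"type":"object","properties":{"translation":{"type":"array","items":{"type":"array","items":{"type":"number"}}},"delta_rot":{"type":"array","items":{"type":"array","items":{"type":"number"}}},"grip":{"type":"array","items":{"type":"number"}},"squeeze":{"type":"number"}},"required":["translation","delta_rot","grip"]}

```bash
mkdir -p pics; ls; python3 - <<'E'
from plant import r
import cv2,numpy as np
s=r.get_state();print(s['clock'],s['tool_pos'],s['eef_rot'],s['opening'])
for c in ['scene','top']:
    im=r.snapshot(c);cv2.imwrite(f'pics/{c}1.png',im)
    k=r.get_calibration(c);print(c,np.round(k['intrinsics'],1).tolist(),np.round(k['eye'],3),np.round(k['rotation'],3).tolist())
    for t in ['flip_mount','reset_knob','filter_flap','knob_grip','flap_grip','weighing_bottle_1','marker','bench_timer','erlenmeyer_c','tweezers']:
        print(t,[(np.round(d['point'],3).tolist(),round(d['confidence'],2)) for d in r.look_for(c,t)][:3])
print(r.get_state()['clock'])
E
```

```text
pics
0.0 [0.19516541 0.59319668 0.30190888] [ 1.58193736e-01  9.87407657e-01 -9.22963103e-04 -9.19588660e-05] 0.9972333163159934
scene [[459.2, 0.0, 255.0], [0.0, 459.2, 189.5], [0.0, 0.0, 1.0]] [-0.693  1.157  0.843] [-0.215, 0.489, 0.775, -0.337]
flip_mount [([0.482, 0.095, 0.023], 0.6)]
reset_knob [([0.42, 0.089, 0.048], 0.54)]
filter_flap [([0.527, 0.066, 0.078], 0.73), ([0.423, -0.377, 0.029], 0.68), ([0.44, -0.152, 0.028], 0.19)]
knob_grip [([0.416, 0.088, 0.049], 0.43)]
flap_grip [([0.522, 0.062, 0.075], 0.47), ([0.419, 0.089, 0.049], 0.2)]
weighing_bottle_1 [([0.379, -0.144, 0.028], 0.54)]
marker [([0.372, -0.284, 0.011], 0.44)]
bench_timer [([0.423, -0.376, 0.026], 0.58)]
erlenmeyer_c [([0.402, 0.631, 0.048], 0.87)]
tweezers [([0.424, -0.375, 0.027], 0.17)]
top [[399.4, 0.0, 254.5], [0.0, 399.4, 197.5], [0.0, 0.0, 1.0]] [0.338 0.115 1.579] [-0.022, 0.023, 0.707, -0.706]
flip_mount []
reset_knob [([0.423, 0.084, 0.038], 0.5), ([0.479, 0.09, 0.017], 0.31)]
filter_flap [([0.532, 0.068, 0.079], 0.73)]
knob_grip []
flap_grip [([0.526, 0.063, 0.076], 0.74)]
weighing_bottle_1 [([0.427, 0.086, 0.039], 0.59)]
marker [([0.378, -0.293, 0.019], 0.45)]
bench_timer [([0.442, -0.391, 0.038], 0.68)]
erlenmeyer_c [([0.425, 0.609, 0.043], 0.56), ([0.44, -0.387, 0.036], 0.34)]
tweezers []
1.1
```

View pics/scene1.png

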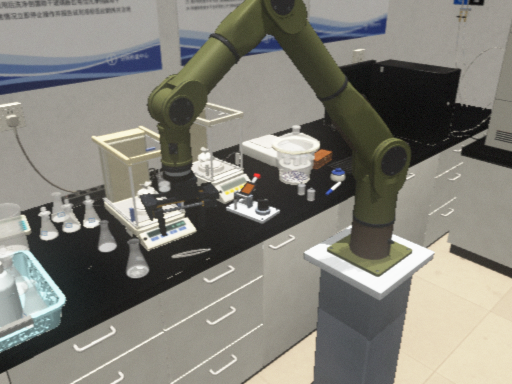

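View pics/top1.png

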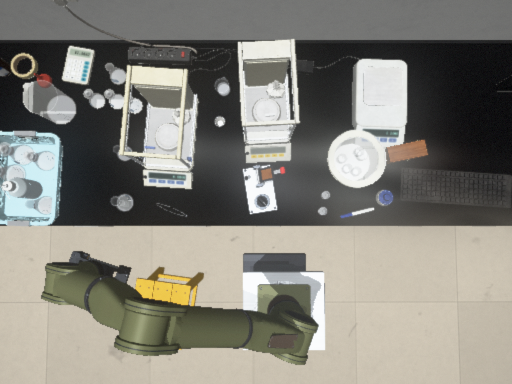

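The mount is at top (260,190) with the knob at (262,200). The flap leans to the right (-y), with its red grip at (283,170), and a balance stands just behind it. I'll crop in closer.

```bash
cat > h.py <<'E'
import numpy as np,cv2
from scipy.spatial.transform import Rotation as R
def rot(k):
    a=np.asarray(k['rotation'],float)
    return a if a.shape==(3,3) else R.from_quat(a).as_matrix()
def ray(k,px,fish=False):
    K=np.array(k['intrinsics']);a=(px[0]-K[0,2])/K[0,0];b=(px[1]-K[1,2])/K[1,1]
    if fish:
        t=np.hypot(a,b);s=np.sin(t)/max(t,1e-9);d=np.array([a*s,-b*s,-np.cos(t)])
    else: d=np.array([a,-b,-1.])
    return np.array(k['eye']),rot(k)@d
def atz(k,px,z,fish=False):
    e,d=ray(k,px,fish);return e+d*(z-e[2])/d[2]
def proj(k,p,fish=False):
    K=np.array(k['intrinsics']);c=rot(k).T@(np.asarray(p)-k['eye']);x,y,z=c[0],-c[1],-c[2]
    if fish:
        t=np.arctan2(np.hypot(x,y),z);n=max(np.hypot(x,y),1e-9);return np.array([K[0,0]*t*x/n+K[0,2],K[1,1]*t*y/n+K[1,2]])
    return np.array([K[0,0]*x/z+K[0,2],K[1,1]*y/z+K[1,2]])
E
python3 - <<'E'
import cv2,numpy as np
from plant import r
a=cv2.imread('pics/top1.png')[140:225,225:310];b=cv2.imread('pics/scene1.png')[165:230,215:290]
cv2.imwrite('pics/c1.png',np.hstack([cv2.resize(a,(400,400),interpolation=2),cv2.resize(b,(400,400),interpolation=2)]))
k=r.get_calibration('wrist');print({x:np.round(v,3).tolist() for x,v in k.items()})
E
```

```text
{'intrinsics': [[297.319, 0.0, 254.59], [0.0, 297.319, 188.213], [0.0, 0.0, 1.0]], 'eye': [0.131, 0.615, 0.384], 'rotation': [-0.107, -0.078, 0.582, 0.802]}
```

View pics/c1.png

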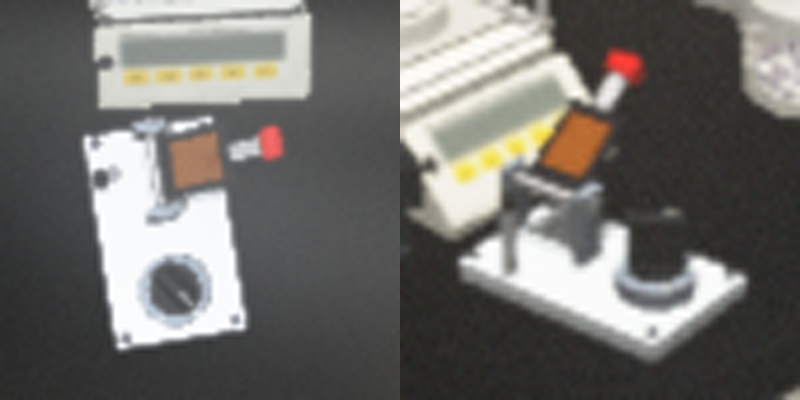

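The crop shows the mount yawed about 9° and the flap lying on the -y side. The knob's white line (crop 180,290) is diagonal, and the balance panel sits close behind the flap. Next I'll move to look from above.

Emit:
play_rows --translation '[[-0.0376,-0.0392,-0.004],[-0.0376,-0.0392,-0.004],[-0.0376,-0.0392,-0.004],[-0.0376,-0.0392,-0.004],[-0.0376,-0.0392,-0.004],[-0.0376,-0.0392,0],[-0.0376,-0.0392,0],[-0.0376,-0.0392,0],[-0.0376,-0.0392,0],[-0.0376,-0.0392,0],[0,0,0]]' --delta_rot '[[0,0,0],[0,0,0],[0,0,0],[0,0,0],[0,0,0],[0,0,0],[0,0,0],[0,0,0],[0,0,0],[0,0,0],[0,0,0]]' --grip '[1,1,1,1,1,1,1,1,1,1,1]'

```text
clock: 2.48
tool_pos: [0.4315, 0.0994, 0.3227]
eef_rot: [0.163, 0.987, -0.001, 0.001]
contact_force: [-0.3, 0.9, 0.8]
opening: 1.001
finger_force: 0.0
```

```bash
python3 - <<'E'
from plant import r
import cv2,numpy as np
from h import *
s=r.get_state();print(s['clock'],s['tool_pos'],s['eef_rot'],s['q'])
k=r.get_calibration('wrist');print(k['eye'],k['rotation'])
im=r.snapshot('wrist');cv2.imwrite('pics/w1.png',im)
np.save('w1k.npy',k,allow_pickle=True)
for t in ['reset_knob','filter_flap','knob_grip','flap_grip']:
    print(t,[(np.round(d['point'],3).tolist(),round(d['confidence'],2)) for d in r.look_for('wrist',t)][:3])
E
```

```text
2.475 [0.43154034 0.09936431 0.3227049 ] [ 1.62927482e-01  9.86637505e-01 -8.55774727e-04  5.80796772e-04] [-0.1604187   0.43212897 -0.24876926  2.06141834  0.17086884  0.66683817
  0.72159342]
[0.36719063 0.12113498 0.40387571] [-0.10820055 -0.07721907  0.57800516  0.80513346]
reset_knob [([0.42, 0.089, 0.052], 0.76)]
filter_flap [([0.522, 0.075, 0.075], 0.64)]
knob_grip [([0.421, 0.084, 0.053], 0.85)]
flap_grip [([0.524, 0.072, 0.069], 0.67)]
```

View pics/w1.png

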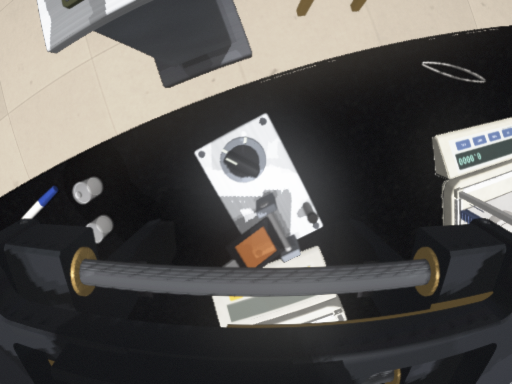

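The wrist view shows plate corners near (195,153), (264,114) and (323,230), and the knob at (243,162). I'll enlarge it to read the bar direction.

```bash
python3 - <<'E'
import cv2,numpy as np
a=cv2.imread('pics/w1.png')
b=a[105:225,185:335]; c=a[130:195,205:285]
o=np.zeros((580,800,3),np.uint8)
o[:320,:400]=cv2.resize(b,(400,320),interpolation=2)
d=cv2.resize(c,(400,325),interpolation=2); o[:325,400:]=cv2.convertScaleAbs(d,alpha=2.2,beta=20)
cv2.imwrite('pics/c2.png',o[:330])
E
```

```text
(no output)
```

View pics/c2.png

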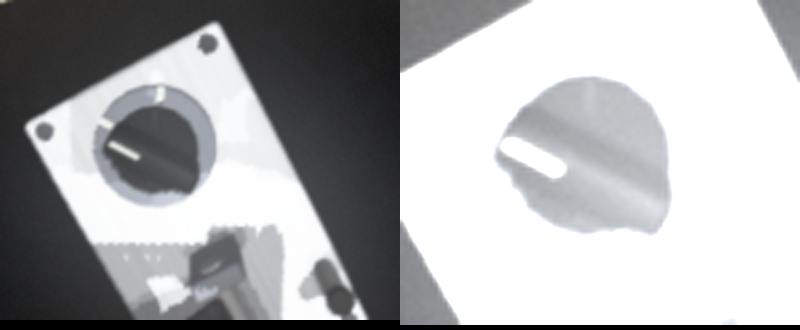

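```bash
python3 - <<'E'
from h import *
k=np.load('w1k.npy',allow_pickle=True).item()
P=lambda x,y,z:atz(k,(x,y),z,True)
A,B,C,D=P(194.4,152.6,.016),P(266.4,113.3,.016),P(235.6,225,.016),P(323,225,.016)
for n,p in zip('ABCD',(A,B,C,D)):print(n,p.round(4))
ang=lambda v:np.degrees(np.arctan2(v[1],v[0]))
print('w',np.linalg.norm(A-B),'yaws',ang(C-A),ang(D-B),ang(A-B)-90, ang(B-A)-90)
for yaw in [np.radians(v) for v in (ang(C-A),ang(D-B))]:
    M=(A+B)/2;ux=np.array([np.cos(yaw),np.sin(yaw)])
    for o in (40,90,138):print('offset',o,(M[:2]+ux*o/1000).round(4))
f1,f2=P(226,159,.069),P(237.4,164.4,.069);print('line',f1,f2,ang(f2-f1))
e1,e2=P(205+497/5-80,130+152/5,.069),P(205+262/5,130+212/5,.069);print('bar',(e1+e2)/2,ang(e2-e1),np.linalg.norm(e2-e1))
# red grip
top=cv2.imread('pics/top1.png');m=cv2.inRange(top,(0,0,150),(90,90,255));m[:,:240]=0;m[:,310:]=0;m[:140]=0;m[220:]=0
ys,xs=np.nonzero(m);print('red',xs.mean(),ys.mean(),len(xs))
from plant import r
kt=r.get_calibration('top');print(atz(kt,(xs.mean(),ys.mean()),.110))
# top-view: plate corners from crop (scale 400/85)
for x,y,z in [(85,138,.016),(208,120,.016),(245,328,.016),(120,348,.016),(178,290,.05),(105,62,.05),(95,105,.03),(310,98,.03),(310,10,.08)]:
    print((x,y),atz(kt,(225+x*85/400-.4,140+y*85/400-.4),z).round(4))
s=cv2.imread('pics/scene1.png');m=cv2.inRange(s,(0,0,150),(90,90,255));m[:,:245]=0;m[:,275:]=0;m[:165]=0;m[185:]=0
ys,xs=np.nonzero(m);ks=r.get_calibration('scene');e,d=ray(ks,(xs.mean(),ys.mean()));print('scene red',xs.mean(),ys.mean(),atz(ks,(xs.mean(),ys.mean()),.107))
E
```

```text
A [0.3952 0.0267 0.016 ]
B [0.3773 0.1335 0.016 ]
C [0.5098 0.0444 0.016 ]
D [0.5506 0.1624 0.016 ]
w 0.1083267882616843 yaws 8.804867921556445 9.463012316439327 -170.51947164740852 9.480528352591477
offset 40 [0.4258 0.0862]
offset 90 [0.4752 0.0939]
offset 138 [0.5226 0.1012]
offset 40 [0.4257 0.0867]
offset 90 [0.475  0.0949]
offset 138 [0.5224 0.1028]
line [0.41048982 0.07172809 0.069     ] [0.42066731 0.08202054 0.069     ] 45.321769010864756
bar [0.42417124 0.08508998 0.069     ] 50.8445989922968 0.0403822790992367
red nan nan 0
[nan nan nan]
(85, 138) [0.5517 0.1611 0.016 ]
(208, 120) [0.5667 0.058  0.016 ]
(245, 328) [0.3924 0.0279 0.016 ]
(120, 348) [0.3759 0.1319 0.016 ]
(178, 290) [0.4223 0.0843 0.05  ]
(105, 62) [0.6098 0.1437 0.05  ]
(95, 105) [0.5773 0.1524 0.03  ]
(310, 98) [ 0.5829 -0.0263  0.03  ]
(310, 10) [ 0.6466 -0.0222  0.08  ]
scene red 256.57142857142856 174.95238095238096 [0.54014987 0.00840639 0.107     ]<stdin>:15: RuntimeWarning: Mean of empty slice.
  ret = ret.dtype.type(ret / rcount)
<stdin>:17: RuntimeWarning: Mean of empty slice.
```

Both views agree: the knob axis is at about (0.424, 0.086), mount yaw is 9°, and the bar lies at about 44.5° world. The grip at its stop is at about (0.535, 0.012, 0.107). Now to the knob.

Emit:
play_rows --translation '[[0.0026,-0.0146,0],[0,0,0.03],[0,0,0.03],[0,0,0.03],[0,0,0.03],[0,0,0.03],[0,0,0.03],[0,0,0.037],[0,0,0]]' --delta_rot '[[0,0,-10.5],[0,0,-10.5],[0,0,-10.5],[0,0,-10.5],[0,0,-10.5],[0,0,-10.5],[0,0,0],[0,0,0],[0,0,0]]' --grip '[0.2,0.2,0.2,0.2,0.2,0.2,0.2,0.2,0.2]' --squeeze 40

```text
clock: 3.85
tool_pos: [0.4245, 0.0923, 0.1108]
eef_rot: [-0.383, 0.924, -0.001, -0.001]
contact_force: [-0.1, 0.3, -0.1]
opening: 0.603
finger_force: 0.0
```

Emit:
play_rows --translation '[[0.0042,-0.0042,0.005],[0,0,0],[0,0,0],[0,0,0],[0,0,0],[0,0,0]]' --delta_rot '[[0,0,0],[0,0,0],[0,0,0],[0,0,0],[0,0,0],[0,0,0]]' --grip '[0.2,-1,-1,-1,-1,-1]'

```text
clock: 4.6
tool_pos: [0.4257, 0.0853, 0.1078]
eef_rot: [-0.381, 0.925, -0.001, 0.0]
contact_force: [-0.4, 2.0, 3.5]
opening: 0.128
finger_force: 40.0
```

Bar pinched: the opening is 11 mm, as it should be. Turning clockwise.

Emit:
play_rows --translation '[[0,0,0],[0,0,0],[0,0,0],[0,0,0],[0,0,0],[0,0,0],[0,0,0],[0,0,0],[0,0,0],[0,0,0]]' --delta_rot '[[0,0,9],[0,0,9],[0,0,9],[0,0,9],[0,0,9],[0,0,9],[0,0,9],[0,0,6],[0,0,0],[0,0,0]]' --grip '[-1,-1,-1,-1,-1,-1,-1,-1,-1,-1]'

```text
clock: 5.85
tool_pos: [0.4259, 0.0841, 0.1078]
eef_rot: [0.209, 0.978, -0.002, 0.001]
contact_force: [-0.4, -2.7, 5.2]
opening: 0.133
finger_force: 40.0
```

```bash
python3 - <<'E'
from plant import r
from h import *
s=r.get_state();y=R.from_quat(s['eef_rot']).as_matrix()[:,1];print(np.degrees(np.arctan2(y[1],y[0])),s['tool_pos'],s['contact_force'],s['moment'],s['opening'])
E
```

```text
65.84680707966315 [0.42592948 0.08405397 0.10776106] [-0.3609289  -2.7426627   5.15703071] [-0.48230782  0.0143182   0.08911583] 0.13257721191945027
```

Emit:
play_rows --translation '[[0,0,0],[0,0,0],[0,0,0]]' --delta_rot '[[0,0,5],[0,0,0],[0,0,0]]' --grip '[-1,-1,-1]'

```text
clock: 6.22
tool_pos: [0.4259, 0.0841, 0.1078]
eef_rot: [0.25, 0.968, -0.002, 0.001]
contact_force: [1.0, -3.0, 6.0]
opening: 0.132
finger_force: 40.0
```

```bash
python3 - <<'E'
from plant import r
from h import *
s=r.get_state();y=R.from_quat(s['eef_rot']).as_matrix()[:,1];print(np.degrees(np.arctan2(y[1],y[0])),s['tool_pos'],s['contact_force'],s['moment'],s['opening'])
E
```

```text
61.01380393846276 [0.42593891 0.08405862 0.10776664] [ 0.96564929 -3.02709763  6.02541627] [-0.67496662  0.02317709  0.80258963] 0.13239311398759931
```

The moment jumped to 0.8 N m, so the knob is on its stop. Releasing and lifting.

Emit:
play_rows --translation '[[0,0,0],[0,0,0],[0,0,0],[0,0,0],[0,0,0],[0,0,-0.05],[0,0,-0.05],[0,0,-0.05],[0,0,-0.03],[0,0,0]]' --delta_rot '[[0,0,0],[0,0,0],[0,0,0],[0,0,0],[0,0,0],[0,0,0],[0,0,0],[0,0,0],[0,0,0],[0,0,0]]' --grip '[1,1,1,1,1,1,1,1,1,1]'

```text
clock: 7.48
tool_pos: [0.4265, 0.0865, 0.262]
eef_rot: [0.254, 0.967, 0.001, -0.001]
contact_force: [0.2, 0.1, -0.2]
opening: 1.002
finger_force: 0.0
```

```bash
python3 - <<'E'
from plant import r
from h import *
s=r.get_state();print(s['clock'],s['tool_pos'],s['eef_rot'],s['q'])
k=r.get_calibration('wrist');im=r.snapshot('wrist');np.save('w2k.npy',k,allow_pickle=True);cv2.imwrite('pics/w2.png',im)
for t in ['filter_flap','flap_grip']:
    print(t,[(np.round(d['point'],3).tolist(),round(d['confidence'],2)) for d in r.look_for('wrist',t)][:3])
im=r.snapshot('top');cv2.imwrite('pics/top2.png',im)
im2=r.snapshot('scene');cv2.imwrite('pics/scene2.png',im2)
o=np.hstack([cv2.resize(im[100:225,225:350],(400,400),interpolation=2),cv2.resize(im2[130:230,180:280],(400,400),interpolation=2)])
cv2.imwrite('pics/c3.png',o)
E
```

```text
7.475 [0.42650717 0.08648724 0.26201654] [ 0.25388165  0.96723354  0.00119232 -0.00140079] [ 0.16402411  0.60426657 -0.72911156  2.14180994  0.67938346  0.63982243
  0.01242224]
filter_flap [([0.523, 0.074, 0.073], 0.88)]
flap_grip [([0.524, 0.071, 0.07], 0.57)]
```

View pics/c3.png

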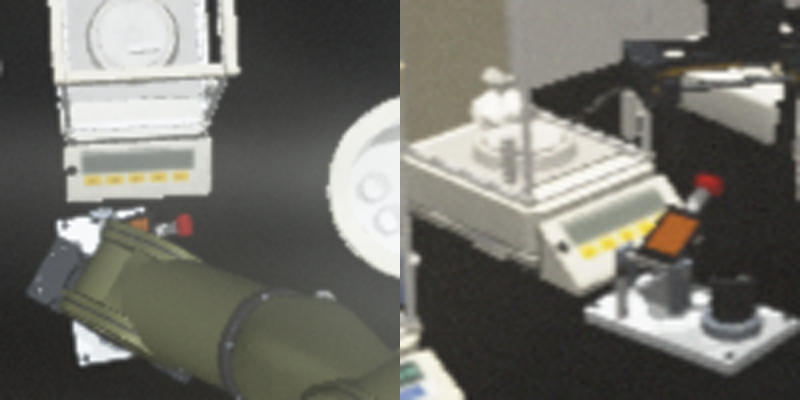

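View pics/w2.png

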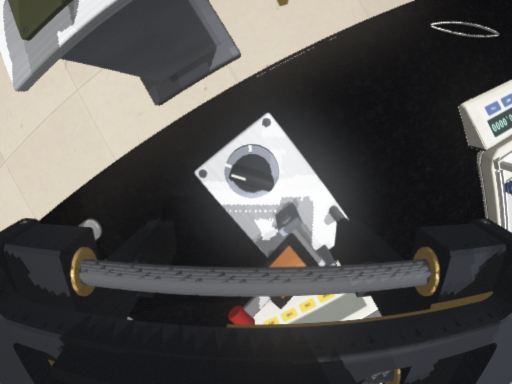

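The knob's white line is back at its rest tick (wrist 238,177), and the flap still lies on -y with its red grip at (240,317). Next I'll check clearance between the gripper body and the balance shield.

```bash
python3 - <<'E'
from plant import r
from h import *
kt,ks,kw=r.get_calibration('top'),r.get_calibration('scene'),np.load('w2k.npy',allow_pickle=True).item()
def tri(*rs):
    A=0;b=0
    for e,d in rs:
        d=d/np.linalg.norm(d);M=np.eye(3)-np.outer(d,d);A=A+M;b=b+M@e
    p=np.linalg.solve(A,b);return p.round(4),[round(np.linalg.norm((np.eye(3)-np.outer(d,d)/(d@d))@(p-e))*1000,1) for e,d in rs]
print('shield +y',tri(ray(kt,(245.3,142.2)),ray(ks,(211,179.5))))
print('shield -y',tri(ray(kt,(290,142.2)),ray(ks,(243.5,170))))
def red(im,x0,x1,y0,y1):
    h=cv2.cvtColor(im,cv2.COLOR_BGR2HSV);m=(((h[...,0]<6)|(h[...,0]>172))&(h[...,1]>150)&(h[...,2]>70)).astype(np.uint8)
    z=np.zeros_like(m);z[y0:y1,x0:x1]=m[y0:y1,x0:x1];ys,xs=np.nonzero(z);return (xs.mean(),ys.mean()),len(xs)
a=red(cv2.imread('pics/top2.png'),265,300,155,185);b=red(cv2.imread('pics/scene2.png'),245,275,160,190);c=red(cv2.imread('pics/w2.png'),215,270,295,340);print(a,b,c)
rs=[ray(kt,a[0]),ray(ks,b[0]),ray(kw,c[0],True)]
print('red',tri(*rs),tri(*rs[:2]),tri(*rs[1:]),tri(rs[0],rs[2]))
for f in range(3): e,d=rs[f];print((e+d*(.107-e[2])/d[2]).round(4),(e+d*(.114-e[2])/d[2]).round(4))
E
```

```text
shield +y (array([0.6446, 0.1523, 0.0967]), [np.float64(4.6), np.float64(4.6)])
shield -y (array([ 0.6449, -0.0177,  0.0885]), [np.float64(2.7), np.float64(2.7)])
((np.float64(nan), np.float64(nan)), 0) ((np.float64(256.94444444444446), np.float64(175.11111111111111)), 18) ((np.float64(239.45253164556962), np.float64(316.46835443037975)), 316)
red (array([nan, nan, nan]), [np.float64(nan), np.float64(nan), np.float64(nan)]) (array([nan, nan, nan]), [np.float64(nan), np.float64(nan)]) (array([0.5311, 0.0126, 0.11  ]), [np.float64(1.7), np.float64(1.7)]) (array([nan, nan, nan]), [np.float64(nan), np.float64(nan)])
[nan nan nan] [nan nan nan]
[0.538  0.0084 0.107 ] [0.5263 0.0193 0.114 ]
[0.5317 0.0103 0.107 ] [0.5269 0.0135 0.114 ]<stdin>:13: RuntimeWarning: Mean of empty slice.
  ret = ret.dtype.type(ret / rcount)
```

Emit:
play_rows --translation '[[0,0,0],[0,0,0],[0,0,0],[0,0,0],[0,0,0],[-0.0304,0.0314,0],[-0.0304,0.0314,0],[-0.0304,0.0314,0],[0,0,0.025],[0,0,0.025],[0,0,0]]' --delta_rot '[[0,0,10.3],[0,0,10.3],[0,0,10.3],[0,0,10.3],[0,0,10.3],[0,0,0],[0,0,0],[0,0,0],[0,0,0],[0,0,0],[0,0,0]]' --grip '[0.1,0.1,0.1,0.1,0.1,0.1,0.1,0.1,0.1,0.1,0.1]' --squeeze 20

```text
clock: 9.1
tool_pos: [0.5315, 0.011, 0.2074]
eef_rot: [0.648, 0.761, -0.004, -0.005]
contact_force: [0.5, -0.1, 0.2]
opening: 0.55
finger_force: 0.0
```

```bash
python3 - <<'E'
from plant import r
from h import *
s=r.get_state();M=R.from_quat(s['eef_rot']).as_matrix();p=s['tool_pos'];print(s['clock'],p,M.round(3).tolist(),s['contact_force'])
print('tool delta to grip TCP',(M.T@(np.array([.534,.0115,.152])-p)).round(4))
k=r.get_calibration('wrist');im=r.snapshot('wrist')
print(np.array(k['eye']).round(3),proj(k,[.534,.0115,.107],True))
im2=r.snapshot('scene')
o=np.hstack([cv2.resize(im[200:384,150:380],(500,400),interpolation=2),cv2.resize(im2[130:205,200:256],(300,400),interpolation=2)])
cv2.imwrite('pics/c4.png',o)
E
```

```text
9.1 [0.53152667 0.01101866 0.20737083] [[-0.159, 0.987, -0.012], [0.987, 0.159, 0.0], [0.002, -0.011, -1.0]] [ 0.48512348 -0.13441555  0.15625334]
tool delta to grip TCP [-0.      0.0032  0.0553]
[0.521 0.077 0.289] [260.94683681 215.3238811 ]
```

View pics/c4.png

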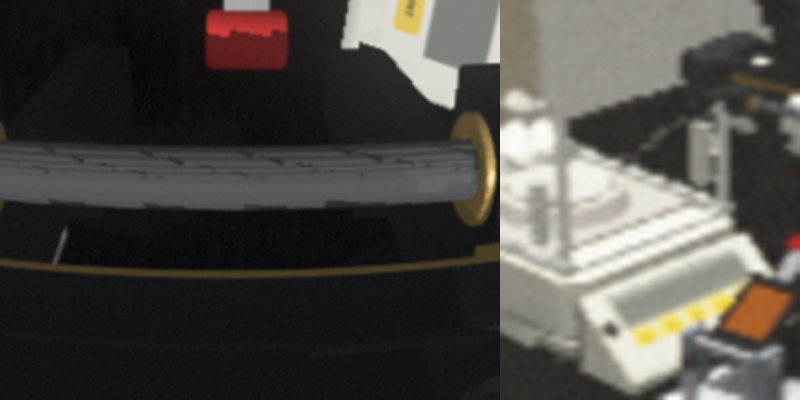

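The red barrel shows at crop (247,40), about 2 mm further along +x than I predicted, and it's parallel to the pads. Descending and pinching.

Emit:
play_rows --translation '[[-0.001,0.005,0],[0,0,0.02],[0,0,0.02],[0,0,0.0155],[0,0,0],[0,0,0],[0,0,0],[0,0,0],[0,0,0]]' --delta_rot '[[0,0,0],[0,0,0],[0,0,0],[0,0,0],[0,0,0],[0,0,0],[0,0,0],[0,0,0],[0,0,0]]' --grip '[0.1,0.1,0.1,0.1,0.1,-1,-1,-1,-1]'

```text
clock: 10.32
tool_pos: [0.5364, 0.0106, 0.1545]
eef_rot: [0.649, 0.761, -0.003, -0.003]
contact_force: [-4.1, -1.1, 5.7]
opening: 0.267
finger_force: 20.0
```

```bash
python3 - <<'E'
from plant import r
from h import *
s=r.get_state();M=R.from_quat(s['eef_rot']).as_matrix();p=s['tool_pos'];print(s['clock'],p,M.round(3).tolist(),s['contact_force'],s['opening']*88,s['finger_force'])
g=p+M[:,2]*.045;print('grasp',g)
ey=np.array([-.157,.988,0]);ez=np.array([0,0,1.]);prev=None
for a in np.linspace(1.05,0,13):
    q=.105*(-np.sin(a)*ey+np.cos(a)*ez)
    if prev is not None: print(np.round(M.T@(q-prev),4).tolist(),end=',')
    prev=q
E
```

```text
10.325 [0.5364076  0.01061951 0.15453684] [[-0.158, 0.987, -0.009], [0.987, 0.158, 0.0], [0.002, -0.009, -1.0]] [-4.14467308 -1.07766818  5.73472668] 23.481813254911188 19.979598708450794
grasp [0.53601816 0.01062839 0.10953853]
[0.0049, -0.0001, -0.0078],[0.0056, -0.0001, -0.0073],[0.0062, -0.0, -0.0068],[0.0068, -0.0, -0.0062],[0.0073, -0.0, -0.0056],[0.0077, -0.0, -0.0049],[0.0082, -0.0, -0.0042],[0.0085, -0.0, -0.0035],[0.0088, -0.0, -0.0028],[0.009, -0.0, -0.002],[0.0091, 0.0, -0.0012],[0.0092, 0.0, -0.0004],
```

Emit:
play_rows --translation '[[0.0049,0,-0.0078],[0.0056,0,-0.0073],[0.0062,0,-0.0068],[0.0068,0,-0.0062],[0.0073,0,-0.0056],[0.0077,0,-0.0049],[0.0082,0,-0.0042],[0.0085,0,-0.0035],[0,0,0],[0,0,0]]' --delta_rot '[[0,0,0],[0,0,0],[0,0,0],[0,0,0],[0,0,0],[0,0,0],[0,0,0],[0,0,0],[0,0,0],[0,0,0]]' --grip '[-1,-1,-1,-1,-1,-1,-1,-1,-1,-1]'

```text
clock: 11.58
tool_pos: [0.5278, 0.0649, 0.201]
eef_rot: [0.649, 0.761, -0.003, -0.003]
contact_force: [-6.1, -3.2, 3.6]
opening: 0.271
finger_force: 20.0
```

```bash
python3 - <<'E'
from plant import r
from h import *
s=r.get_state();M=R.from_quat(s['eef_rot']).as_matrix();p=s['tool_pos'];print(s['clock'],p,M.round(3).tolist(),s['contact_force'],s['opening']*88,s['finger_force'])
g=p+M[:,2]*.045;print('grasp',g)
h=np.array([.521,.102,.055]);ey=np.array([-.157,.988,0]);print((g-h)@ey,(g-h)@[.988,.157,0],np.arctan2(-(g-h)@ey,g[2]-.055),np.hypot((g-h)@ey,g[2]-.055))
E
```

```text
11.575 [0.52779474 0.06492797 0.20100268] [[-0.159, 0.987, -0.009], [0.987, 0.159, -0.001], [0.001, -0.009, -1.0]] [-6.05908322 -3.15031213  3.58183808] 23.841204693636765 19.99873527791351
grasp [0.52739031 0.06489603 0.15600451]
-0.03766199702785372 0.0004883033825098682 0.35690582618049277 0.10779767061479703
```

Emit:
play_rows --translation '[[0.0088,0,-0.0028],[0.009,0,-0.002],[0.0091,0,-0.0012],[0.0095,0,-0.0004],[0,0,0],[0,0,0],[0,0,0]]' --delta_rot '[[0,0,0],[0,0,0],[0,0,0],[0,0,0],[0,0,0],[0,0,0],[0,0,0]]' --grip '[-1,-1,-1,-1,-1,-1,-1]'

```text
clock: 12.45
tool_pos: [0.5219, 0.1016, 0.2073]
eef_rot: [0.648, 0.761, -0.003, -0.004]
contact_force: [-6.2, -0.9, 0.5]
opening: 0.27
finger_force: 20.0
```

```bash
python3 - <<'E'
from plant import r
from h import *
s=r.get_state();M=R.from_quat(s['eef_rot']).as_matrix();p=s['tool_pos'];print(s['clock'],p,s['contact_force'],s['opening']*88,s['finger_force'])
g=p+M[:,2]*.045;print('grasp',g)
h=np.array([.521,.102,.055]);ey=np.array([-.157,.988,0]);print((g-h)@ey,np.hypot((g-h)@ey,g[2]-.055))
k=r.get_calibration('wrist');im=r.snapshot('wrist');im2=r.snapshot('scene');ks=r.get_calibration('scene')
print(np.array(k['eye']).round(3),'hinge',proj(ks,h),'upright grip',proj(ks,h+[0,0,.105]),'stop',proj(ks,h+[0,0,.105*.5]-ey*.091))
o=np.hstack([cv2.resize(im[100:330,130:380],(435,400),interpolation=2),cv2.resize(im2[140:230,210:280],(311,400),interpolation=2)])
cv2.imwrite('pics/c5.png',o)
E
```

```text
12.45 [0.52193311 0.10157121 0.20726122] [-6.19562552 -0.89965629  0.48613753] 23.751720368526787 19.996945448219776
grasp [0.52152199 0.10159417 0.16226311]
-0.0004829113530871298 0.10726419302996039
[0.511 0.168 0.289] hinge [242.41474312 195.2114092 ] upright grip [241.97561686 170.40933826] stop [256.72759278 175.44610163]
```

View pics/c5.png

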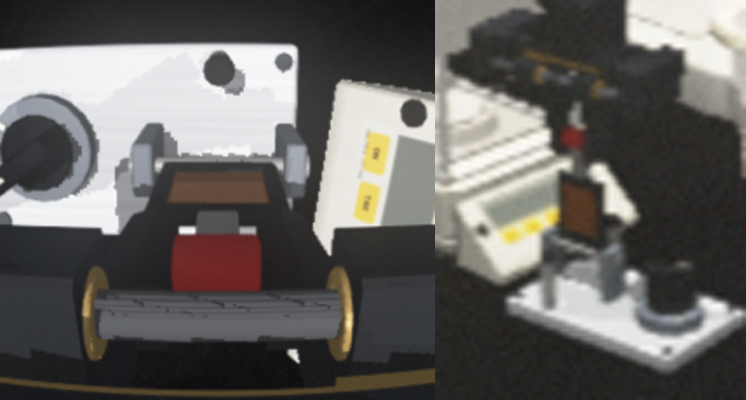

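The frame stands upright: the grip in the scene view at (240.8,170.8) matches the predicted (242,170.4) to about a pixel, and the side load is near zero. Handing in.

```bash
python3 -c "
from plant import r
print(r.finish_job())"
```

```text
the job is handed in; nothing more can be done
None
```

I turned the reset knob to its stop and it sprang back home. The filter frame is now held upright, its red grip pinched at 20 N. The job was handed in at about 12.5 s; the hand-in reported no verdict.

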